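# Fit the cover plate onto the studs of the flask press

### The job

Take the cover plate off its parking stand by its middle grip, leading its eye up the bent rod and round the bend without forcing it, and lay it flat on the bare counter clear of the stand and the press. Let go, take it again by its tail fin, and slide it in under the crossbar of the press, riding on top of the studs, until its three holes drop over them; leave it fully down, flat on the press base. Leave the mug, bowl, jar and dental model where they are.

Things in the scene. Friction and masses are not known exactly. Their poses are not given: they have to be found in the camera images.
- plate_centre (a point): Centre of the main part (90 x 84 mm, x by y) of the loose aluminium cover plate, half-way through its 6 mm thickness. x points from tail to front, z up through the side with the grips. A tail 36 mm wide runs on from x = -45 to -120 mm. Three 13 mm through holes at (x, y) = (30, 28), (30, -28), (-30, 0) mm and, in the tail, a 22 mm eye at (-60, 0)
- mid_grip (a point): The plate's middle grip, an upright grey plastic block 34 (x) x 14 (y) x 40 mm on the middle of the main part, its top 46 mm above the plate's underside; this point is 26 mm above the underside, on its axis. Pinch it across its 14 mm, along y. Same axes as the plate
- tail_fin (a point): The plate's tail fin, an upright grey plastic block 26 (x) x 10 (y) x 40 mm on the tail, 104 mm behind the plate's centre, its top 46 mm above the underside; this point is 26 mm above the underside. Pinch it across its 10 mm, along y; while parked, the rod leans over it and bars the gripper. Same axes as the plate
- rod_foot (a point): Foot of the steel rod (8 mm diameter) on the fixed parking stand, on the top of the stand's base (170 x 70 mm, 8 mm high). Axes of the stand: z up, the rod leans towards -x (to the plate's tail end); the plate lies with its own axes along the stand's
- rod_bend (a point): Middle of the rod's bend, 34 mm above its foot. Below the rod is upright, above it leans
- rod_tip (a point): Top end of the rod, 81 mm higher than the bend and 37 mm from it towards the stand's -x, a straight lean of about 25 degrees from upright; rounded end
- press_seat (a point): Centre of the flat top of the press base, 18 mm above the counter: the middle of the plate's underside belongs here. z up; x is the direction in which the plate slides in, its tail left sticking out of the open front at -x. Three steel studs, 10 mm across, 9 mm high, tops bevelled to 5.6 mm, at (x, y) = (30, 28), (30, -28), (-30, 0) mm
- mug: White mug, 97 mm high, 110 mm over its handle, loose at the side; origin under its centre; to be left alone
- bowl: Rubber mixing bowl, 106 mm across, 66 mm high, loose, towards the back; origin under its centre; to be left alone
- jar: Small screw-lid jar, 44 mm across, 52 mm high, loose, between stand and press; origin under its centre; to be left alone
- arch: Plaster dental model, 50 x 61 x 31 mm, loose, near the front left; origin under its centre; to be left alone
- plate: The cover plate, about 0.2 kg (varies), 165 mm long with its tail: origin at the centre of the underside of its main part, axes as for its centre point. At the start it lies flat on the stand with the rod through its eye, its axes within 2 degrees of the stand's
- stand: The fixed parking stand: origin on the counter, 60 mm from the rod's foot along its +x, below the plate's centre as parked
- press: The fixed flask press: origin on the counter below the seat, same axes. Base 110 (x) x 160 (y) x 18 mm; columns 16 mm thick at y = +-67 mm; across them a crossbar 24 mm wide (x +-12 mm), underside 90 mm and top 110 mm above the counter, with a fixed screw and 80 mm cross handle on it up to 158 mm. The crossbar bars the middle grip there

How it is judged:
By the outcome, as a careful person would: the job done as asked, in the order asked, and still so for the second after the job is handed in, with the robot touching nothing.
It also fails if it takes over 72 s, if anything falls off the work surface, if the arm or the gripper's body presses on something with over 40 N, if the wrist force passes 120 N, or if a joint passes its speed limit or range.

### The arm

A 7-joint arm with a two-finger parallel gripper is mounted at the origin on a cart in front of the work surface, level with it; the furniture and walls round the work are solid. World frame = base frame: x ahead of the robot, y to its left, z up, the work surface at z = 0. Lengths are in mm, angles in rad, forces in N, time in s.
With the tool pointing down it reaches from about 400 to 875 mm from the base axis. Payload 4.4 kg.
Tool frame: the origin (TCP) lies on the centre line of the jaws, within the pads' length; the fingertips stand 11 mm ahead of it and the grasp point (between the pads) lies 8 mm behind it (tips_ahead is the z of the fingertips in the tool frame, in mm); z points along the fingers, y is the line along which they close (so a half turn about z gives the same grasp; the last joint's range is limited). The gripper opens to 85 mm and grips with 20 to 120 N. Pads are 22 mm wide; open, the fingers measure 114 mm over their backs; the gripper's body (76 mm by 85 mm) begins 54 mm behind the grasp point. The pads swing forward as they close: fully open they stand 13 mm farther back than shut.
Start: joints at [-1.311, 0.628, 0.038, 1.517, -0.027, 0.996, -0.02], TCP at [208.02, 615.829, 242.313] pointing down, gripper open.
Joint ranges: [-3.06, 3.06], [-0.37, 2.12], [-1.25, 1.32], [0.18, 2.47], [-1.1, 4.24], [0.23, 1.98], [-2.94, 2.94]. Speed limits (rad/s): [2.57, 2.57, 3.14, 3.14, 3.14, 3.14, 3.14].

### API

Orientations are given as a unit quaternion [x, y, z, w].
In Python, from station import sense, get_image, get_calibration, close_job, tips_ahead gives the robot as it stands.
- The arm moves only by the tool apply_moves, never from a script. Its arguments are lists of equal length, an entry for each row: "linear": the shift along the tool's x, y, z each as a share of 10 cm, from -1 to 1, a list of three; "turn": the turn, a rotation vector about the tool's x, y, z each as a share of pi rad, from -1 to 1, a list of three; "fingers": the opening, from -1 (shut) to 1 (fully open), so that 0 is half open. A call has exactly 5 rows; each row is the pose to reach, as a shift and turn from the pose commanded when the call began, along the tool's axes at that moment, turning the shorter way round; what a row does not reach only later rows make up. A row lasts 1/10 s, in which the tool goes at most 50 mm and 8.59 degrees, less where a joint would pass 70% of its speed; a pose out of reach is approached as far as the arm can. A call with a number of a shift or a turn outside -1 to 1 is refused whole. A call with a gripper value outside its range is refused whole. The fingers move at their own pace and stop on an object; "force" is the grip in N (left out, the last holds). Time passes only in rows, so rows that repeat a pose let the fingers close, or fill a call up. It gives the time, the measured TCP pose, the force, the opening and the grip force at its end, in the units of the state.
- sense(): the state, without advancing time (a new reading comes with each control period).
- get_image(name): name is "scene" or "top"; returns the picture (420x560x3 uint8, blue, green, red); there is no depth.
- get_calibration(name): a dict with "vfov" (degrees; the focal length in pixels is half the picture's height over the tangent of half this angle, whatever the lens; pixels are square), "cx", "cy" (the principal point, pixels), "R" (3x3) and "t" (3): a world point X has camera coordinates R X + t. Camera axes: x right, y down, z forward; pixel columns grow to the right and rows downward; lengths in mm; the calibration is good to about 2 mm. A picture is of the moment at which its call begins. get_calibration takes no time and is no camera call.
- close_job(): hands the job in; it is judged then, once.
The state is a dict: "clock": time; "qpos": joint angles; "joint_velocities": joint speeds; "tau": joint torques, N m; "tcp_pos": TCP position; "orientation": TCP orientation; "wrist_force": force on the tool from outside, world axes, zero at the start; "torque": the same for the moment, N m; "gripper_width": finger opening in mm; "finger_force": force on a finger pad.
Only numpy, scipy, OpenCV 4.12 (cv2) and the standard library are available. Lean on these libraries where they do the work, as an engineer would, in place of code of your own. Each camera call takes 0.05 s, during which the arm holds its last target. There are 200 camera calls.

## Working session

There is one attempt and no reset: what is moved stays moved. The work goes in short steps, Python scripts to look and compute and a tool call to move; the robot and the scene stay as the last step left them, time stands still between calls to the robot, and variables do not carry over. Pictures are saved under pics/ and viewed, at most 10 in all, crops included, and the job is handed in when it is done.

Besides the shell and the picture viewer there is one more tool, called after "Call:" by a JSON object that holds its "op" and its "data". apply_moves: Moves the arm, as the interface text tells. Shift numbers are shares of 10 cm and turn numbers shares of pi rad, none past 1 either way. Its arguments: {"type":"object","properties":{"linear":{"type":"array"},"turn":{"type":"array"},"fingers":{"type":"array"},"force":{"type":"number"}},"required":["linear","turn","fingers"]}

```bash
mkdir -p pics; ls; python3 - <<'E'
from station import *
import cv2
s=sense();print({k:s[k] for k in('clock','tcp_pos','orientation','gripper_width','wrist_force')},tips_ahead)
for n in('scene','top'):
    cv2.imwrite(f'pics/{n}0.png',get_image(n));print(n,get_calibration(n))
E
```

```text
pics
{'clock': 0.0, 'tcp_pos': array([207.8277793 , 615.2398186 , 241.37380876]), 'orientation': array([ 1.62189635e-01,  9.86759142e-01, -9.46925619e-04, -1.44834512e-04]), 'gripper_width': 85.22140732368673, 'wrist_force': array([-0.83896908, -0.18801825, -0.1907906 ])} 11.0
scene {'vfov': 49.90139091520415, 'cx': 276.53977284038945, 'cy': 205.4897023910792, 'R': array([[ 0.51473639, -0.85703125,  0.0233212 ],
       [-0.39323309, -0.26017419, -0.88186004],
       [ 0.76184919,  0.44475479, -0.47093417]]), 't': array([-301.02961621,  311.43999567,  860.86492105])}
top {'vfov': 55.43753818383341, 'cx': 271.92963171470467, 'cy': 204.04668960956928, 'R': array([[ 5.71169014e-02, -9.98367434e-01,  3.55971626e-04],
       [-9.73823546e-01, -5.57913056e-02, -2.20352062e-01],
       [ 2.20012183e-01,  1.22391735e-02, -9.75420341e-01]]), 't': array([ -43.76524614,  582.96064407, 1091.7982085 ])}
```

View pics/scene0.png

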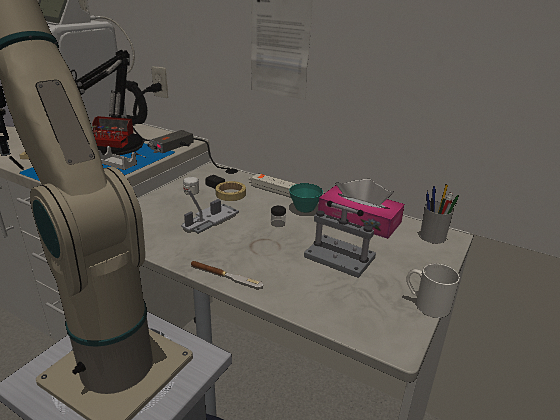

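View pics/top0.png

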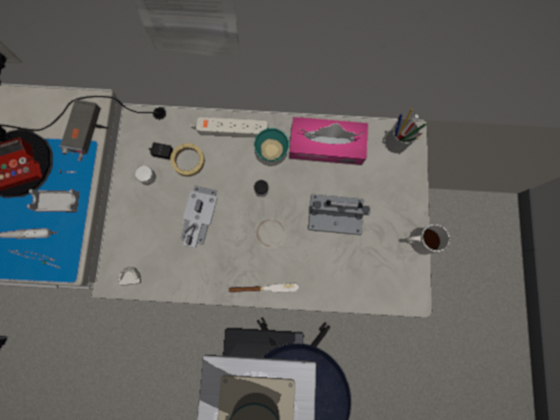

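The scene view shows the parked plate around (210,217), the press around (340,250), the jar at (278,215), the bowl at (306,197) and the mug at (435,288). In the top view the plate and stand are at (199,215), the press at (338,212), the jar at (261,187) and the dental model at (130,277). Next I'll enlarge the stand and the press.

```bash
cat > h.py <<'E'
import numpy as np, cv2
from station import *
def cam(n):
    c=get_calibration(n); f=210/np.tan(np.radians(c['vfov']/2)); return c,f,np.array(c['R']),np.array(c['t'])
def ray(n,u,v):
    c,f,R,t=cam(n); d=R.T@np.array([(u-c['cx'])/f,(v-c['cy'])/f,1]); return -R.T@t,d
def plane(n,u,v,z):
    o,d=ray(n,u,v); return o+d*(z-o[2])/d[2]
def proj(n,X):
    c,f,R,t=cam(n); p=R@np.array(X,float)+t; return np.array([c['cx']+f*p[0]/p[2],c['cy']+f*p[1]/p[2]])
def tri(a,b):
    (o1,d1),(o2,d2)=ray('top',*a),ray('scene',*b)
    s=np.linalg.lstsq(np.c_[d1,-d2],o2-o1,rcond=None)[0]; p,q=o1+s[0]*d1,o2+s[1]*d2
    return (p+q)/2,np.linalg.norm(p-q)
def crop(im,u,v,w,h,k): return cv2.resize(im[v:v+h,u:u+w],None,fx=k,fy=k,interpolation=cv2.INTER_CUBIC)
E
python3 - <<'E'
from h import *
t=cv2.imread('pics/top0.png');s=cv2.imread('pics/scene0.png')
# each 66x50 -> 396x300 (x6)
a=crop(t,170,180,66,50,6);a=crop(t,165,180,66,75,4)
A=np.hstack([crop(t,173,180,50,75,8)[:600],crop(t,300,187,80,60,5)[:600].repeat(1,0) if 0 else np.vstack([crop(t,300,185,80,60,5),crop(s,300,195,80,60,5)])])
B=crop(s,175,170,80,60,10)
A=np.clip(A.astype(float)*1.5,0,255);B=np.clip(B.astype(float)*1.5,0,255)
print(A.shape,B.shape)
cv2.imwrite('pics/A.png',A);cv2.imwrite('pics/B.png',B)
E
```

```text
(600, 800, 3) (600, 800, 3)[ WARN:0@0.574] global loadsave.cpp:1063 imwrite_ Unsupported depth image for selected encoder is fallbacked to CV_8U.
```

View pics/A.png

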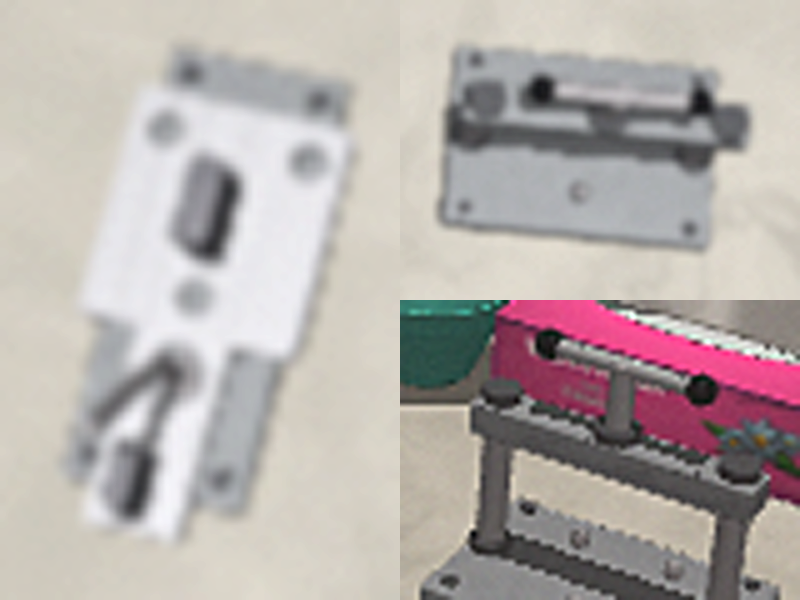

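View pics/B.png

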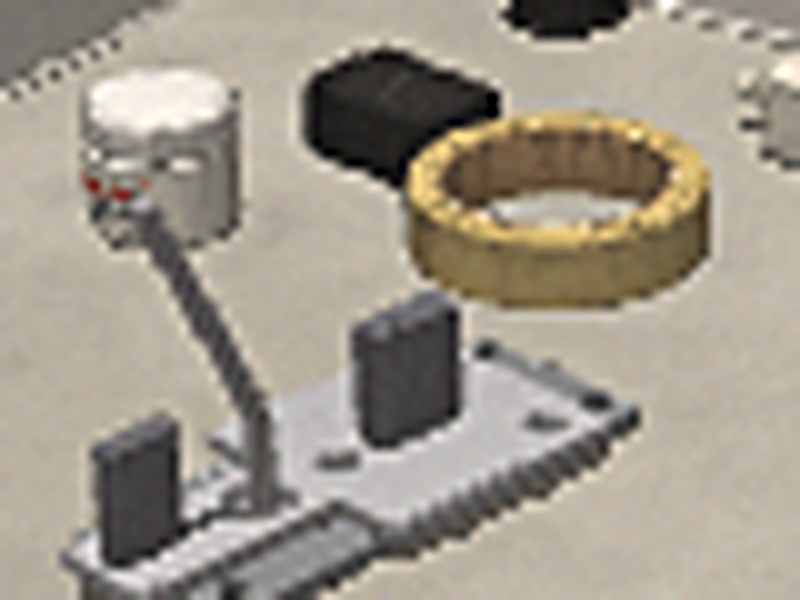

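Crop A shows the plate holes at crop (164,128), (308,160) and (193,296), and the eye at (182,370). The press base corners in the top view are at (457,47), (717,72), (708,248) and (442,222), with the near stud at (580,192); crop B shows the rod tip at (145,215) and the bend at (258,415). The single stud faces the robot, so press +x points away from it. Now I'll fit the poses.

```bash
cat >> h.py <<'E'
def fit(L,W):
    L=np.array(L,float);W=np.array(W)[:,:2];a=L-L.mean(0);b=W-W.mean(0)
    th=np.arctan2((a[:,0]*b[:,1]-a[:,1]*b[:,0]).sum(),(a*b).sum())
    R=np.array([[np.cos(th),-np.sin(th)],[np.sin(th),np.cos(th)]]);t=W.mean(0)-R@L.mean(0)
    return t,th,W-(L@R.T+t)
E
python3 - <<'E'
from h import *
np.set_printoptions(precision=1,suppress=True)
T=lambda x,y,z,k=8,o=(173,180):plane('top',(x+.5)/k-.5+o[0],(y+.5)/k-.5+o[1],z)
S=lambda x,y,z,k=10,o=(175,170):plane('scene',(x+.5)/k-.5+o[0],(y+.5)/k-.5+o[1],z)
def show(n,L,W):
    t,th,r=fit(L,W);print(n,t,'deg %.2f'%np.degrees(th));print(r.T)
show('plate top holes',[(30,28),(30,-28),(-30,0)],[T(164,128,14),T(308,160,14),T(193,296,14)])
show('plate top corners',[(45,42),(45,-42),(-45,-42),(-45,42)],[T(140,90,14),T(352,140,14),T(293,358,14),T(80,310,14)])
o=(300,185)
show('press corners',[(55,80),(55,-80),(-55,-80),(-55,80)],[T(57,47,18,5,o),T(317,72,18,5,o),T(308,248,18,5,o),T(42,222,18,5,o)])
print('stud near top',T(180,192,27,5,o))
o=(300,195)
print('scene studs far',S(180,238,25,5,o),S(275,267,25,5,o))
f=lambda x,y,k,o:((x+.5)/k-.5+o[0],(y+.5)/k-.5+o[1])
print('tip',tri(f(100,412,8,(173,180)),f(145,215,10,(175,170))))
print('bend',tri(f(183,363,8,(173,180)),f(258,415,10,(175,170))))
# mid grip top centre in the scene image
print('grip top scene',S(405,312,54),'hole -30 scene',S(337,461,14),'hole 30,-28 scene',S(545,423,14))
# subpixel plate mask
t=cv2.imread('pics/top0.png').astype(int)
g=t.min(2)[180:255,173:223]
m=(g>135).astype(np.uint8); 
n,l,st,c=cv2.connectedComponentsWithStats(m);print(st[:,4],g.max())
for u,v,z,nm in((261,187,52,'jar'),(272,148,66,'bowl'),(130,277,20,'arch'),(430,238,97,'mug')):print(nm,plane('top',u,v,z))
E
```

```text
plate top holes [574.4 208.4] deg -9.80
[[-0.   0.2 -0.2]
 [ 0.2 -0.4  0.2]]
plate top corners [572.8 207.7] deg -9.65
[[-1.2 -2.   1.8  1.4]
 [ 0.2  0.7  0.3 -1.1]]
press corners [ 575.9 -202.6] deg -2.44
[[-1.2 -1.   1.2  0.9]
 [-1.2  1.1  1.  -0.8]]
stud near top [ 546.4 -201.4   27. ]
scene studs far [ 599.7 -177.7   25. ] [ 601.3 -232.3   25. ]
tip (array([481.2, 223.4, 118.7]), np.float64(8.43008985995268))
bend (array([511.3, 212.4,  44. ]), np.float64(9.181715140537634))
grip top scene [569.3 208.6  54. ] hole -30 scene [540.8 214.3  14. ] hole 30,-28 scene [594.4 176.2  14. ]
[2936  757   10    3    7   11   16    1    9] 163
jar [637.2  25.   52. ]
bowl [755.6  -0.8  66. ]
arch [355.4 387.4  20. ]
mug [ 506.3 -451.8   97. ]
```

Call:
{"op": "apply_moves", "data": {"linear": [[-0.19,-0.11,0],[-0.38,-0.22,0],[-0.57,-0.33,0],[-0.76,-0.43,0],[-0.95,-0.54,0]], "turn": [[0,0,-0.01],[0,0,-0.02],[0,0,-0.03],[0,0,-0.04],[0,0,-0.0493]], "fingers": [1,1,1,1,1]}}

```text
clock: 0.6
tcp_pos: [281.2, 533.4, 241.9]
orientation: [0.085, 0.996, -0.0, -0.0]
wrist_force: [-0.5, 1.0, 0.7]
gripper_width: 85.1
finger_force: 0.0
```

Call:
{"op": "apply_moves", "data": {"linear": [[-0.17,-0.135,0],[-0.34,-0.27,0],[-0.51,-0.41,0],[-0.69,-0.54,0],[-0.857,-0.677,0]], "turn": [[0,0,0],[0,0,0],[0,0,0],[0,0,0],[0,0,0]], "fingers": [1,1,1,1,1]}}

```text
clock: 1.1
tcp_pos: [354.2, 452.0, 241.9]
orientation: [0.085, 0.996, -0.0, -0.0]
wrist_force: [0.3, 0.4, -0.4]
gripper_width: 85.6
finger_force: 0.0
```

Call:
{"op": "apply_moves", "data": {"linear": [[-0.17,-0.135,0],[-0.34,-0.27,0],[-0.51,-0.41,0],[-0.69,-0.54,0],[-0.857,-0.677,0]], "turn": [[0,0,0],[0,0,0],[0,0,0],[0,0,0],[0,0,0]], "fingers": [1,1,1,1,1]}}

```text
clock: 1.6
tcp_pos: [427.1, 370.8, 241.9]
orientation: [0.085, 0.996, -0.0, -0.0]
wrist_force: [0.8, 0.1, -0.1]
gripper_width: 85.5
finger_force: 0.0
```

Call:
{"op": "apply_moves", "data": {"linear": [[-0.17,-0.135,0],[-0.34,-0.27,0],[-0.51,-0.41,0],[-0.69,-0.54,0],[-0.857,-0.677,0]], "turn": [[0,0,0],[0,0,0],[0,0,0],[0,0,0],[0,0,0]], "fingers": [1,1,1,1,1]}}

```text
clock: 2.1
tcp_pos: [500.0, 289.5, 241.9]
orientation: [0.085, 0.996, -0.0, -0.0]
wrist_force: [-0.3, -0.4, 0.1]
gripper_width: 85.3
finger_force: 0.0
```

Call:
{"op": "apply_moves", "data": {"linear": [[-0.17,-0.135,0],[-0.34,-0.27,0],[-0.51,-0.41,0],[-0.69,-0.54,0],[-0.857,-0.677,0]], "turn": [[0,0,0],[0,0,0],[0,0,0],[0,0,0],[0,0,0]], "fingers": [1,1,1,1,1]}}

```text
clock: 2.6
tcp_pos: [572.9, 208.3, 241.8]
orientation: [0.085, 0.996, -0.0, -0.0]
wrist_force: [0.1, 0.5, -0.8]
gripper_width: 85.3
finger_force: 0.0
```

Call:
{"op": "apply_moves", "data": {"linear": [[0,0,0.19],[0,0,0.38],[0,0,0.57],[0,0,0.76],[0,0,0.95]], "turn": [[0,0,0],[0,0,0],[0,0,0],[0,0,0],[0,0,0]], "fingers": [1,1,1,1,1]}}

```text
clock: 3.1
tcp_pos: [572.1, 209.0, 146.1]
orientation: [0.085, 0.996, -0.0, -0.0]
wrist_force: [0.0, -0.0, -0.3]
gripper_width: 85.4
finger_force: 0.0
```

Call:
{"op": "apply_moves", "data": {"linear": [[0,0,0.2],[0,0,0.4],[0,0,0.6],[0,0,0.75],[0,0,0.75]], "turn": [[0,0,0],[0,0,0],[0,0,0],[0,0,0],[0,0,0]], "fingers": [1,1,1,1,1]}}

```text
clock: 3.6
tcp_pos: [570.7, 208.5, 70.0]
orientation: [0.085, 0.996, -0.001, -0.002]
wrist_force: [0.6, 1.4, -0.2]
gripper_width: 85.4
finger_force: 0.0
```

```bash
python3 - <<'E'
from h import *
t=get_image('top');s=get_image('scene')
cv2.imwrite('pics/top1.png',t);cv2.imwrite('pics/scene1.png',s)
A=np.hstack([crop(t,163,160,70,105,5)[:,:350],cv2.resize(crop(s,160,140,105,105,5)[:525],None,fx=.85,fy=1)])
A=np.hstack([crop(t,168,165,60,90,6),crop(s,175,150,73,90,6)])
cv2.imwrite('pics/C.png',np.clip(A*1.5,0,255).astype(np.uint8));print(A.shape,sense()['tcp_pos'])
E
```

```text
(540, 798, 3) [572.54414959 209.12921708  72.32604788]
```

View pics/C.png

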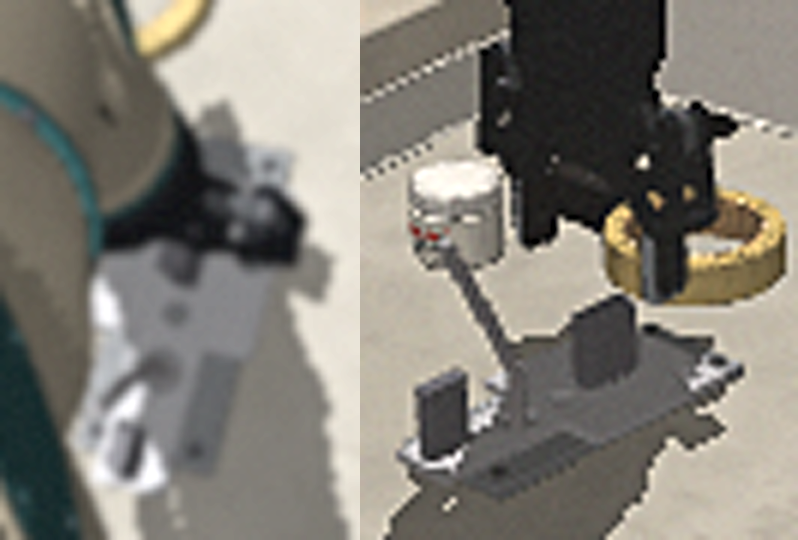

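The open fingers straddle the middle grip: in the scene crop the tips are at (537,230) and (665,295), with the grip top midway at (605,310). I'll go down and grip.

Call:
{"op": "apply_moves", "data": {"linear": [[0,0,0.12],[0,0,0.25],[0,0,0.37],[0,0,0.41],[0,0,0.41]], "turn": [[0,0,0],[0,0,0],[0,0,0],[0,0,0],[0,0,0]], "fingers": [1,1,1,1,1]}}

```text
clock: 4.2
tcp_pos: [571.8, 208.8, 30.2]
orientation: [0.085, 0.996, -0.0, -0.001]
wrist_force: [-0.7, 0.1, 1.0]
gripper_width: 85.3
finger_force: 0.0
```

Call:
{"op": "apply_moves", "data": {"linear": [[0,0,0],[0,0,0],[0,0,0],[0,0,0],[0,0,0]], "turn": [[0,0,0],[0,0,0],[0,0,0],[0,0,0],[0,0,0]], "fingers": [0.5,0,-0.4,-0.7,-1], "force": 60}}

```text
clock: 4.7
tcp_pos: [572.6, 208.9, 31.7]
orientation: [0.085, 0.996, -0.0, 0.0]
wrist_force: [-4.9, -2.4, 6.3]
gripper_width: 13.1
finger_force: 58.3
```

Call:
{"op": "apply_moves", "data": {"linear": [[0,0,0],[0,0,0],[0,0,0],[0,0,0],[0,0,0]], "turn": [[0,0,0],[0,0,0],[0,0,0],[0,0,0],[0,0,0]], "fingers": [-1,-1,-1,-1,-1]}}

```text
clock: 5.2
tcp_pos: [572.8, 209.1, 31.7]
orientation: [0.085, 0.996, 0.0, 0.0]
wrist_force: [0.4, -0.8, 5.1]
gripper_width: 13.3
finger_force: 59.7
```

Call:
{"op": "apply_moves", "data": {"linear": [[0,0,-0.06],[0,0,-0.12],[0,0,-0.18],[0,0,-0.24],[0,0,-0.3]], "turn": [[0,0,0],[0,0,0],[0,0,0],[0,0,0],[0,0,0]], "fingers": [-1,-1,-1,-1,-1]}}

```text
clock: 5.7
tcp_pos: [572.5, 209.2, 61.8]
orientation: [0.085, 0.996, 0.0, 0.0]
wrist_force: [0.3, -0.3, -2.3]
gripper_width: 12.9
finger_force: 58.7
```

```bash
python3 - <<'E'
from h import *
t=get_image('top');s=get_image('scene')
A=np.hstack([crop(t,168,165,60,90,6),crop(s,175,150,73,90,6)])
cv2.imwrite('pics/D.png',np.clip(A*1.5,0,255).astype(np.uint8));q=sense();print(q['tcp_pos'],q['wrist_force'],q['torque'])
E
```

```text
[573.12138966 209.36337296  62.36353757] [ 0.19758896 -0.15255079 -2.29761633] [-0.02784162 -0.05297732  0.00392889]
```

View pics/D.png

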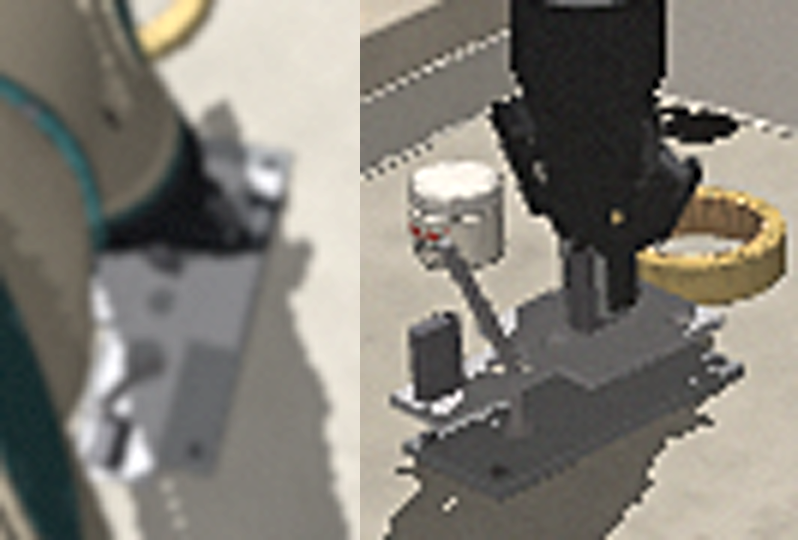

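Plate is lifted 30 mm, flat, with the eye still clear round the rod. Next I'll follow the leaning part of the rod.

Call:
{"op": "apply_moves", "data": {"linear": [[0.04,0,-0.1],[0.085,0,-0.2],[0.13,0,-0.3],[0.175,0,-0.4],[0.22,0,-0.5]], "turn": [[0,0,0],[0,0,0],[0,0,0],[0,0,0],[0,0,0]], "fingers": [-1,-1,-1,-1,-1]}}

```text
clock: 6.3
tcp_pos: [550.4, 213.0, 112.4]
orientation: [0.085, 0.996, 0.0, 0.0]
wrist_force: [-0.2, -0.4, -1.6]
gripper_width: 13.5
finger_force: 58.6
```

Call:
{"op": "apply_moves", "data": {"linear": [[0.045,0,-0.1],[0.09,0,-0.2],[0.135,0,-0.3],[0.15,0,-0.45],[0.15,0,-0.6]], "turn": [[0,0,0],[0,0,0],[0,0,0],[0,0,0],[0,0,0]], "fingers": [-1,-1,-1,-1,-1]}}

```text
clock: 6.8
tcp_pos: [535.2, 215.5, 172.1]
orientation: [0.085, 0.996, -0.0, -0.0]
wrist_force: [0.3, 0.4, -1.7]
gripper_width: 13.1
finger_force: 58.6
```

```bash
python3 - <<'E'
from h import *
t=get_image('top');s=get_image('scene')
A=np.hstack([crop(t,168,165,60,90,6),crop(s,155,130,73,90,6)])
cv2.imwrite('pics/E.png',np.clip(A*1.5,0,255).astype(np.uint8));q=sense();print(q['tcp_pos'],q['wrist_force'],q['torque'])
E
```

```text
[537.20155767 216.01872168 173.56920499] [ 0.93492632  0.44756624 -1.98271327] [ 0.02224502 -0.08771612  0.03061095]
```

View pics/E.png

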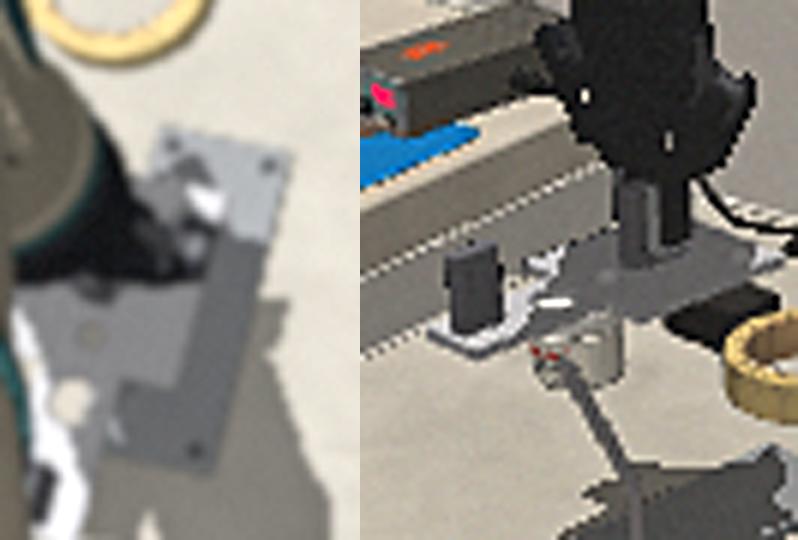

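The plate is free above the rod tip, level, and the wrist shows only its weight. I'll carry it to bare counter at about (540, 10), turning it to the press's heading.

Call:
{"op": "apply_moves", "data": {"linear": [[-0.03,-0.15,0],[-0.07,-0.35,0],[-0.11,-0.57,0],[-0.15,-0.79,0],[-0.19,-1.0,0]], "turn": [[0,0,0],[0,0,0],[0,0,0],[0,0,0],[0,0,0]], "fingers": [-1,-1,-1,-1,-1]}}

```text
clock: 7.4
tcp_pos: [536.7, 110.8, 170.2]
orientation: [0.086, 0.996, -0.001, -0.001]
wrist_force: [1.0, -0.0, -2.7]
gripper_width: 13.2
finger_force: 58.7
```

Call:
{"op": "apply_moves", "data": {"linear": [[-0.04,-0.22,0],[-0.08,-0.44,0],[-0.12,-0.66,0],[-0.16,-0.86,0],[-0.19,-1.0,0]], "turn": [[0,0,-0.008],[0,0,-0.016],[0,0,-0.024],[0,0,-0.032],[0,0,-0.0407]], "fingers": [-1,-1,-1,-1,-1]}}

```text
clock: 7.9
tcp_pos: [538.1, 8.3, 170.3]
orientation: [0.022, 1.0, -0.001, -0.001]
wrist_force: [-0.7, 0.1, -2.2]
gripper_width: 13.5
finger_force: 58.7
```

Call:
{"op": "apply_moves", "data": {"linear": [[0,0,0.1],[0,0,0.3],[0,0,0.5],[0,0,0.7],[0,0,0.85]], "turn": [[0,0,0],[0,0,0],[0,0,0],[0,0,0],[0,0,0]], "fingers": [-1,-1,-1,-1,-1]}}

```text
clock: 8.4
tcp_pos: [537.8, 12.4, 83.9]
orientation: [0.022, 1.0, 0.0, -0.002]
wrist_force: [0.2, -0.7, -1.4]
gripper_width: 13.2
finger_force: 58.8
```

Call:
{"op": "apply_moves", "data": {"linear": [[0,0,0.15],[0,0,0.3],[0,0,0.42],[0,0,0.54],[0,0,0.58]], "turn": [[0,0,0],[0,0,0],[0,0,0],[0,0,0],[0,0,0]], "fingers": [-1,-1,-1,-1,-1]}}

```text
clock: 8.9
tcp_pos: [538.5, 12.1, 26.7]
orientation: [0.021, 1.0, -0.0, -0.001]
wrist_force: [-0.5, -0.2, -2.8]
gripper_width: 13.1
finger_force: 58.7
```

```bash
python3 -c "
from station import *
q=sense();print(q['clock'],q['tcp_pos'],q['orientation'],q['wrist_force'],q['torque'])"
```

```text
8.9 [538.45264838  12.06566532  26.72103958] [ 2.14642444e-02  9.99768950e-01 -6.98683070e-06 -1.15403626e-03] [-0.47445612 -0.17545499 -2.83429594] [-0.02549581 -0.03538616 -0.01567212]
```

Call:
{"op": "apply_moves", "data": {"linear": [[0,0,0.015],[0,0,0.025],[0,0,0.035],[0,0,0.035],[0,0,0.035]], "turn": [[0,0,0],[0,0,0],[0,0,0],[0,0,0],[0,0,0]], "fingers": [-1,-1,-1,-1,-1]}}

```text
clock: 9.4
tcp_pos: [539.7, 11.8, 25.2]
orientation: [0.022, 1.0, 0.0, 0.0]
wrist_force: [-1.0, 0.8, -2.2]
gripper_width: 13.2
finger_force: 58.7
```

Call:
{"op": "apply_moves", "data": {"linear": [[0,0,0.005],[0,0,0.01],[0,0,0.015],[0,0,0.02],[0,0,0.02]], "turn": [[0,0,0],[0,0,0],[0,0,0],[0,0,0],[0,0,0]], "fingers": [-1,-1,-1,-1,-1]}}

```text
clock: 9.9
tcp_pos: [539.5, 11.9, 23.7]
orientation: [0.022, 1.0, -0.0, 0.0]
wrist_force: [-1.4, -0.1, 8.0]
gripper_width: 13.2
finger_force: 60.4
```

Contact, 8 N. I'll release and back off upward.

Call:
{"op": "apply_moves", "data": {"linear": [[0,0,0],[0,0,0],[0,0,0],[0,0,0],[0,0,0]], "turn": [[0,0,0],[0,0,0],[0,0,0],[0,0,0],[0,0,0]], "fingers": [-0.5,0,0.5,1,1]}}

```text
clock: 10.4
tcp_pos: [539.4, 11.8, 22.7]
orientation: [0.022, 1.0, -0.0, -0.0]
wrist_force: [-1.5, -0.4, -0.1]
gripper_width: 77.8
finger_force: 0.0
```

Call:
{"op": "apply_moves", "data": {"linear": [[0,0,-0.1],[0,0,-0.3],[0,0,-0.5],[0,0,-0.75],[0,0,-1]], "turn": [[0,0,0],[0,0,0],[0,0,0],[0,0,0],[0,0,0]], "fingers": [1,1,1,1,1]}}

```text
clock: 10.9
tcp_pos: [539.3, 11.8, 124.3]
orientation: [0.022, 1.0, -0.0, 0.0]
wrist_force: [1.0, -0.2, 0.6]
gripper_width: 85.1
finger_force: 0.0
```

Call:
{"op": "apply_moves", "data": {"linear": [[0,0.2,-0.1],[0,0.4,-0.2],[0,0.6,-0.3],[0,0.8,-0.4],[0,1,-0.5]], "turn": [[0,0,0],[0,0,0],[0,0,0],[0,0,0],[0,0,0]], "fingers": [1,1,1,1,1]}}

```text
clock: 11.4
tcp_pos: [543.6, 112.6, 174.0]
orientation: [0.022, 1.0, 0.0, 0.0]
wrist_force: [-0.3, 0.9, 0.2]
gripper_width: 85.2
finger_force: 0.0
```

```bash
python3 - <<'E'
from h import *
t=get_image('top');s=get_image('scene')
cv2.imwrite('pics/top2.png',t);cv2.imwrite('pics/scene2.png',s)
A=np.hstack([crop(t,230,180,80,100,5),crop(s,210,190,80,100,5)])
cv2.imwrite('pics/F.png',np.clip(A*1.5,0,255).astype(np.uint8));q=sense();print(q['tcp_pos'],q['wrist_force'],q['clock'])
E
```

```text
[544.50857823 115.730328   174.7548187 ] [ 0.29026634 -0.03163248 -0.14958695] 11.5
```

View pics/F.png

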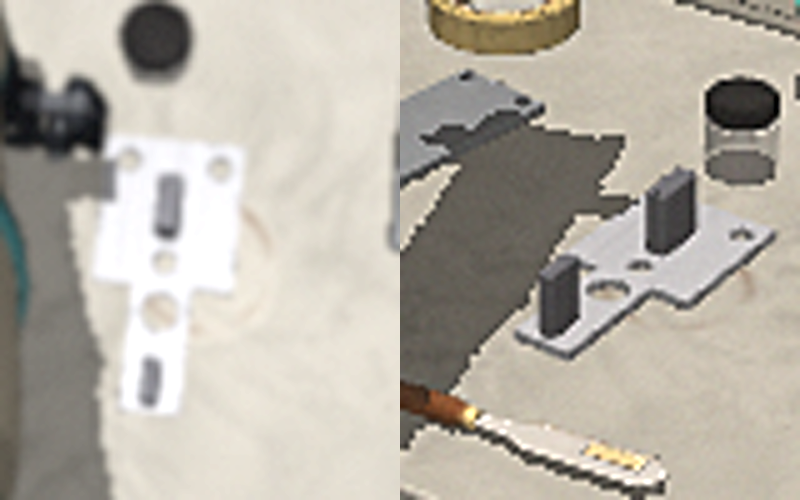

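The plate lies flat on bare counter, clear of the stand, jar and press; its holes in the top crop are at (130,158), (221,168) and (166,262), with the eye at (159,311). Next I'll fit its pose.

```bash
python3 - <<'E'
from h import *
np.set_printoptions(precision=2,suppress=True)
T=lambda x,y,z,k=5,o=(230,180):plane('top',(x+.5)/k-.5+o[0],(y+.5)/k-.5+o[1],z)
t,th,r=fit([(30,28),(30,-28),(-30,0),(-60,0)],[T(130,158,5),T(221,168,5),T(166,262,5),T(159,311,5)])
print(t,np.degrees(th));print(r.T)
# intensity-weighted outline of the white plate
g=cv2.imread('pics/top2.png').astype(float).min(2)
m=cv2.inRange(g,135,255)[180:280,230:310];n,l,st,c=cv2.connectedComponentsWithStats(m);print(st[1:])
# sub-pixel stud/holes of press from top0: edges along scanlines
p=cv2.imread('pics/top0.png').astype(float).mean(2)
def cross(a,lo=None):
    a=np.array(a);d=np.abs(np.diff(a));return (d*(np.arange(len(d))+.5)).sum()/d.sum()
def line(P): # fit u=f or v=f
    return np.polyfit(P[:,0],P[:,1],1)
F=np.array([(u,np.argmax(np.diff(p[222:245,u]))+222.5) for u in range(314,360)]);print('front',F[::5].tolist())
R=np.array([(np.argmax(np.diff(p[v,345:372]))+345.5,v) for v in range(217,233)]);print('right',R[::3].tolist())
L=np.array([(np.argmin(np.diff(p[v,300:320]))+300.5,v) for v in range(217,228)]);print('left',L[::3].tolist())
B=np.array([(u,np.argmin(np.diff(p[185:202,u]))+185.5) for u in range(316,360)]);print('back',B[::5].tolist())
for nm,P in(('front',F),('back',B)):
    k=np.polyfit(P[:,0],P[:,1],1);e=P[:,1]-np.polyval(k,P[:,0]);P=P[abs(e)<1];k=np.polyfit(P[:,0],P[:,1],1)
    a=plane('top',312,np.polyval(k,312),18);b=plane('top',360,np.polyval(k,360),18);print(nm,a,b,'yaw',np.degrees(np.arctan2(b[0]-a[0],-(b[1]-a[1]))))
E
```

```text
[541.11  12.07] -2.6495075433500848
[[ 0.61  0.17 -0.52 -0.26]
 [-0.05  0.38 -0.64  0.31]]
[[   2    0   78  100 5466]]
front [[314.0, 230.5], [319.0, 231.5], [324.0, 231.5], [329.0, 232.5], [334.0, 232.5], [339.0, 233.5], [344.0, 233.5], [349.0, 234.5], [354.0, 234.5], [359.0, 235.5]]
right [[361.5, 217.0], [362.5, 220.0], [362.5, 223.0], [361.5, 226.0], [358.5, 229.0], [362.5, 232.0]]
left [[307.5, 217.0], [307.5, 220.0], [307.5, 223.0], [306.5, 226.0]]
back [[316.0, 194.5], [321.0, 193.5], [326.0, 200.5], [331.0, 195.5], [336.0, 195.5], [341.0, 196.5], [346.0, 196.5], [351.0, 196.5], [356.0, 197.5]]
front [ 520.82 -133.25   18.  ] [ 515.49 -275.73   18.  ] yaw -2.1419162044570816
back [ 629.51 -129.44   18.  ] [ 631.07 -274.73   18.  ] yaw 0.6154699062978293
```

Call:
{"op": "apply_moves", "data": {"linear": [[0.2,-0.2,0],[0.4,-0.4,0],[0.6,-0.6,0],[0.8,-0.8,0],[0.95,-0.95,0]], "turn": [[0,0,0],[0,0,0],[0,0,0],[0,0,0],[0,0,0]], "fingers": [1,1,1,1,1]}}

```text
clock: 12.0
tcp_pos: [442.6, 18.5, 172.8]
orientation: [0.023, 1.0, -0.001, -0.001]
wrist_force: [0.2, -0.5, -0.3]
gripper_width: 85.3
finger_force: 0.0
```

Call:
{"op": "apply_moves", "data": {"linear": [[0.079,-0.087,0.1],[0.079,-0.087,0.3],[0.079,-0.087,0.5],[0.079,-0.087,0.7],[0.079,-0.087,0.8]], "turn": [[0,0,0],[0,0,0],[0,0,0],[0,0,0],[0,0,0]], "fingers": [1,1,1,1,1]}}

```text
clock: 12.5
tcp_pos: [435.4, 11.5, 91.7]
orientation: [0.022, 1.0, -0.0, -0.001]
wrist_force: [0.4, 0.1, 0.1]
gripper_width: 85.5
finger_force: 0.0
```

Call:
{"op": "apply_moves", "data": {"linear": [[0,0,0],[0,0,0],[0,0,0],[0,0,0],[0,0,0]], "turn": [[0,0,0],[0,0,0],[0,0,0],[0,0,0],[0,0,0]], "fingers": [1,1,1,1,1]}}

```text
clock: 13.0
tcp_pos: [436.8, 12.6, 93.3]
orientation: [0.022, 1.0, 0.0, 0.001]
wrist_force: [0.3, -0.1, -0.4]
gripper_width: 85.2
finger_force: 0.0
```

Call:
{"op": "apply_moves", "data": {"linear": [[0,0.038,0.18],[0,0.038,0.36],[0,0.038,0.54],[0,0.038,0.71],[0,0.038,0.71]], "turn": [[0,0,0],[0,0,0],[0,0,0],[0,0,0],[0,0,0]], "fingers": [1,1,1,1,1]}}

```text
clock: 13.5
tcp_pos: [437.1, 16.3, 21.7]
orientation: [0.022, 1.0, 0.0, 0.001]
wrist_force: [0.4, -1.6, 0.4]
gripper_width: 85.7
finger_force: 0.0
```

Call:
{"op": "apply_moves", "data": {"linear": [[0,0,0],[0,0,0],[0,0,0],[0,0,0],[0,0,0]], "turn": [[0,0,0],[0,0,0],[0,0,0],[0,0,0],[0,0,0]], "fingers": [0.5,0,-0.4,-0.7,-1], "force": 90}}

```text
clock: 14.0
tcp_pos: [436.9, 16.5, 22.3]
orientation: [0.021, 1.0, -0.0, 0.0]
wrist_force: [0.0, -0.4, -0.8]
gripper_width: 12.2
finger_force: 0.0
```

Call:
{"op": "apply_moves", "data": {"linear": [[0,0,0],[0,0,0],[0,0,0],[0,0,0],[0,0,0]], "turn": [[0,0,0],[0,0,0],[0,0,0],[0,0,0],[0,0,0]], "fingers": [-1,-1,-1,-1,-1]}}

```text
clock: 14.5
tcp_pos: [436.9, 16.4, 22.5]
orientation: [0.022, 1.0, -0.0, 0.001]
wrist_force: [-1.2, 0.3, 6.0]
gripper_width: 8.8
finger_force: 88.2
```

Call:
{"op": "apply_moves", "data": {"linear": [[0,0,-0.05],[0,0,-0.12],[0,0,-0.22],[0,0,-0.34],[0,0,-0.45]], "turn": [[0,0,0],[0,0,0],[0,0,0],[0,0,0],[0,0,0]], "fingers": [-1,-1,-1,-1,-1]}}

```text
clock: 15.0
tcp_pos: [436.3, 16.3, 67.6]
orientation: [0.022, 1.0, -0.0, -0.0]
wrist_force: [0.3, 0.6, -3.7]
gripper_width: 9.0
finger_force: 87.6
```

Call:
{"op": "apply_moves", "data": {"linear": [[0.06,-0.08,0],[0.13,-0.22,0],[0.2,-0.38,0],[0.28,-0.55,0],[0.36,-0.71,0]], "turn": [[0,0,0],[0,0,0],[0,0,0],[0,0,0],[0,0,0]], "fingers": [-1,-1,-1,-1,-1]}}

```text
clock: 15.5
tcp_pos: [395.4, -55.1, 66.3]
orientation: [0.022, 1.0, -0.001, -0.001]
wrist_force: [0.0, -0.4, -2.2]
gripper_width: 9.2
finger_force: 87.7
```

Call:
{"op": "apply_moves", "data": {"linear": [[0,-0.15,0],[0,-0.3,0],[0,-0.45,0],[0,-0.6,0],[0,-0.71,0]], "turn": [[0,0,0],[0,0,0],[0,0,0],[0,0,0],[0,0,0]], "fingers": [-1,-1,-1,-1,-1]}}

```text
clock: 16.0
tcp_pos: [392.2, -126.2, 66.2]
orientation: [0.023, 1.0, -0.001, -0.002]
wrist_force: [-0.6, -0.4, -2.9]
gripper_width: 8.7
finger_force: 87.6
```

Call:
{"op": "apply_moves", "data": {"linear": [[0,-0.15,0],[0,-0.35,0],[0,-0.5,0],[0,-0.63,0],[0,-0.71,0]], "turn": [[0,0,0],[0,0,0],[0,0,0],[0,0,0],[0,0,0]], "fingers": [-1,-1,-1,-1,-1]}}

```text
clock: 16.5
tcp_pos: [389.1, -196.8, 66.1]
orientation: [0.023, 1.0, -0.0, -0.002]
wrist_force: [0.1, -0.7, -2.1]
gripper_width: 8.7
finger_force: 87.7
```

```bash
python3 - <<'E'
from h import *
t=get_image('top');s=get_image('scene')
cv2.imwrite('pics/top3.png',t);cv2.imwrite('pics/scene3.png',s)
A=np.hstack([crop(t,300,175,80,100,5),crop(s,285,195,80,100,5)])
cv2.imwrite('pics/G.png',np.clip(A*1.5,0,255).astype(np.uint8));q=sense();print(q['tcp_pos'],q['orientation'],q['wrist_force'],q['torque'],q['clock'])
E
```

```text
[ 389.85807205 -196.45397324   66.24943501] [ 2.30792313e-02  9.99733069e-01 -2.46242966e-04 -1.03846142e-03] [-0.27454394 -0.37998085 -2.39260975] [ 0.004213    0.22465507 -0.05198075] 16.6
```

View pics/G.png

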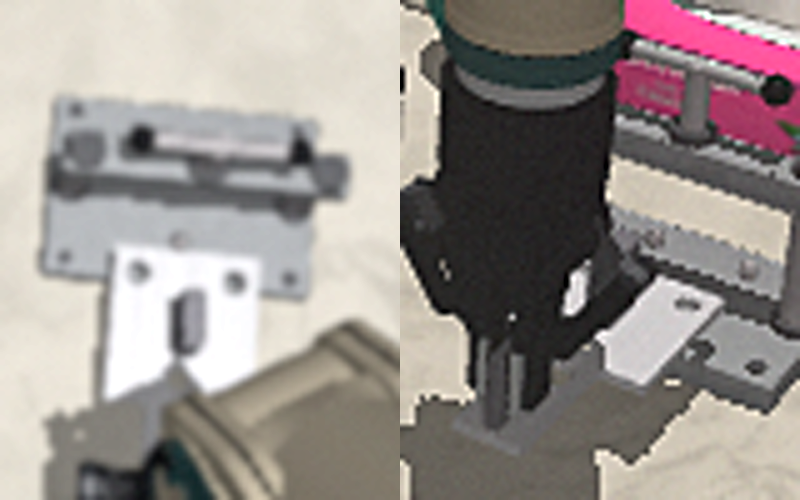

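The held plate faces the press mouth: its front holes are at (139,272) and (236,282) in the top crop, and the near stud shows at (180,240) just ahead of its front edge. I'll check the alignment with numbers.

```bash
python3 - <<'E'
from h import *
np.set_printoptions(precision=2,suppress=True)
T=lambda x,y,z,k=5,o=(300,175):plane('top',(x+.5)/k-.5+o[0],(y+.5)/k-.5+o[1],z)
for z in(45,49):
    a,b=T(139,272,z),T(236,282,z);d=a-b;print(z,a,b,(a+b)/2,np.linalg.norm(d),'yaw',np.degrees(np.arctan2(-d[0],d[1])))
print('grip top centre',T(186,292,90),T(186,292,86))
print('stud',T(180,240,26))
q=sense();th=np.radians(2*np.degrees(np.arctan2(q['orientation'][1],q['orientation'][0]))-180);print('tool yaw',np.degrees(th))
print('expected mid front holes',q['tcp_pos'][:2]+134*np.array([np.cos(th),np.sin(th)]))
E
```

```text
45 [ 524.05 -175.25   45.  ] [ 521.4  -231.61   45.  ] [ 522.73 -203.43   45.  ] 56.42447651928881 yaw -2.690923542726459
49 [ 523.37 -174.72   49.  ] [ 520.73 -230.89   49.  ] [ 522.05 -202.8    49.  ] 56.227949910717236 yaw -2.690923542726408
grip top centre [ 506.68 -195.78   90.  ] [ 507.32 -196.4    86.  ]
stud [ 547.83 -201.49   26.  ]
tool yaw -2.644921441561081
expected mid front holes [ 523.72 -202.64]
```

Call:
{"op": "apply_moves", "data": {"linear": [[0,0.023,0.04],[0,0.023,0.08],[0,0.023,0.12],[0,0.023,0.145],[0,0.023,0.145]], "turn": [[0,0,0],[0,0,0],[0,0,0],[0,0,0],[0,0,0]], "fingers": [-1,-1,-1,-1,-1]}}

```text
clock: 17.1
tcp_pos: [391.5, -192.1, 51.9]
orientation: [0.021, 1.0, 0.0, -0.0]
wrist_force: [0.2, -0.3, -1.5]
gripper_width: 8.9
finger_force: 87.7
```

Call:
{"op": "apply_moves", "data": {"linear": [[-0.08,0,0],[-0.18,0,0],[-0.28,0,0],[-0.36,0,0],[-0.42,0,0]], "turn": [[0,0,0],[0,0,0],[0,0,0],[0,0,0],[0,0,0]], "fingers": [-1,-1,-1,-1,-1]}}

```text
clock: 17.6
tcp_pos: [434.9, -194.4, 52.4]
orientation: [0.022, 1.0, 0.0, 0.001]
wrist_force: [0.4, 0.3, -2.7]
gripper_width: 9.1
finger_force: 87.7
```

Call:
{"op": "apply_moves", "data": {"linear": [[-0.08,0,0],[-0.16,0,0],[-0.24,0,0],[-0.28,0,0],[-0.3,0,0]], "turn": [[0,0,0],[0,0,0],[0,0,0],[0,0,0],[0,0,0]], "fingers": [-1,-1,-1,-1,-1]}}

```text
clock: 18.1
tcp_pos: [464.0, -195.6, 52.2]
orientation: [0.022, 1.0, 0.0, 0.0]
wrist_force: [0.3, 0.7, -1.0]
gripper_width: 8.7
finger_force: 87.7
```

```bash
python3 -c "
from station import *
q=sense();print(q['clock'],q['tcp_pos'],q['orientation'],q['wrist_force'],q['torque'])"
```

```text
18.1 [ 463.99739396 -195.62319039   52.23290492] [2.15168748e-02 9.99768481e-01 6.46867950e-05 7.08804629e-05] [ 0.34389035  0.66833368 -1.03598623] [-0.00885971  0.17958721 -0.0486758 ]
```

Call:
{"op": "apply_moves", "data": {"linear": [[0,-0.023,0.01],[0,-0.023,0.02],[0,-0.023,0.025],[0,-0.023,0.03],[0,-0.023,0.03]], "turn": [[0,0,0],[0,0,0],[0,0,0],[0,0,0],[0,0,0]], "fingers": [-1,-1,-1,-1,-1]}}

```text
clock: 18.6
tcp_pos: [462.9, -198.2, 49.4]
orientation: [0.022, 1.0, -0.0, -0.0]
wrist_force: [-1.8, -0.5, 1.3]
gripper_width: 8.7
finger_force: 88.2
```

Call:
{"op": "apply_moves", "data": {"linear": [[-0.01,0,0],[-0.02,0,0],[-0.03,0,0],[-0.035,0,0],[-0.035,0,0]], "turn": [[0,0,0],[0,0,0],[0,0,0],[0,0,0],[0,0,0]], "fingers": [-1,-1,-1,-1,-1]}}

```text
clock: 19.1
tcp_pos: [467.1, -198.0, 49.3]
orientation: [0.021, 1.0, 0.0, 0.0]
wrist_force: [-1.7, 0.4, 1.0]
gripper_width: 8.8
finger_force: 88.2
```

```bash
python3 -c "
from station import *
q=sense();print(q['clock'],q['tcp_pos'],q['orientation'],q['wrist_force'],q['torque'])"
```

```text
19.1 [ 467.10073451 -198.02954617   49.31231293] [2.14502900e-02 9.99769906e-01 7.52711533e-05 1.16848861e-04] [-1.70133664  0.35108112  0.9754028 ] [-0.00306254  0.33408813 -0.07946706]
```

Call:
{"op": "apply_moves", "data": {"linear": [[-0.01,0,0],[-0.02,0,0],[-0.03,0,0.005],[-0.035,0,0.01],[-0.035,0,0.01]], "turn": [[0,0,0],[0,0,0],[0,0,0],[0,0,0],[0,0,0]], "fingers": [-1,-1,-1,-1,-1]}}

```text
clock: 19.6
tcp_pos: [471.1, -198.3, 48.1]
orientation: [0.022, 1.0, 0.0, 0.001]
wrist_force: [0.4, -0.2, -1.7]
gripper_width: 8.8
finger_force: 87.9
```

Call:
{"op": "apply_moves", "data": {"linear": [[-0.005,0,0.005],[-0.01,0,0.005],[-0.015,0,0.005],[-0.015,0,0.005],[-0.015,0,0.005]], "turn": [[0,0,0],[0,0,0],[0,0,0],[0,0,0],[0,0,0]], "fingers": [-1,-1,-1,-1,-1]}}

```text
clock: 20.1
tcp_pos: [471.9, -198.3, 47.7]
orientation: [0.022, 1.0, 0.0, -0.0]
wrist_force: [0.6, -0.2, -2.6]
gripper_width: 8.7
finger_force: 87.9
```

It is dropping in at about 472, with no contact force, so I'll lower gently.

Call:
{"op": "apply_moves", "data": {"linear": [[0,0,0.005],[0,0,0.01],[0,0,0.015],[0,0,0.02],[0,0,0.02]], "turn": [[0,0,0],[0,0,0],[0,0,0],[0,0,0],[0,0,0]], "fingers": [-1,-1,-1,-1,-1]}}

```text
clock: 20.6
tcp_pos: [472.4, -198.5, 45.9]
orientation: [0.022, 1.0, -0.0, 0.0]
wrist_force: [1.1, -0.1, -1.6]
gripper_width: 8.7
finger_force: 87.9
```

Call:
{"op": "apply_moves", "data": {"linear": [[0,0,0.005],[0,0,0.01],[0,0,0.015],[0,0,0.02],[0,0,0.02]], "turn": [[0,0,0],[0,0,0],[0,0,0],[0,0,0],[0,0,0]], "fingers": [-1,-1,-1,-1,-1]}}

```text
clock: 21.1
tcp_pos: [472.4, -198.5, 43.9]
orientation: [0.022, 1.0, -0.0, 0.0]
wrist_force: [3.4, -2.7, -1.1]
gripper_width: 9.0
finger_force: 87.9
```

Call:
{"op": "apply_moves", "data": {"linear": [[0,0,0.005],[0,0,0.01],[0,0,0.015],[0,0,0.02],[0,0,0.02]], "turn": [[0,0,0],[0,0,0],[0,0,0],[0,0,0],[0,0,0]], "fingers": [-1,-1,-1,-1,-1]}}

```text
clock: 21.6
tcp_pos: [472.4, -198.4, 41.9]
orientation: [0.022, 1.0, -0.0, 0.0]
wrist_force: [3.5, -2.5, 0.6]
gripper_width: 9.0
finger_force: 88.1
```

Call:
{"op": "apply_moves", "data": {"linear": [[-0.004,-0.003,0.004],[-0.005,-0.004,0.008],[-0.005,-0.004,0.012],[-0.005,-0.004,0.016],[-0.005,-0.004,0.016]], "turn": [[0,0,0],[0,0,0],[0,0,0],[0,0,0],[0,0,0]], "fingers": [-1,-1,-1,-1,-1]}}

```text
clock: 22.1
tcp_pos: [472.4, -198.7, 40.4]
orientation: [0.022, 1.0, -0.0, 0.0]
wrist_force: [2.3, -1.1, 3.7]
gripper_width: 8.3
finger_force: 88.9
```

Call:
{"op": "apply_moves", "data": {"linear": [[0,0,0.004],[0,0,0.008],[0,0,0.008],[0,0,0.008],[0,0,0.008]], "turn": [[0,0,0],[0,0,0],[0,0,0],[0,0,0],[0,0,0]], "fingers": [-1,-1,-1,-1,-1]}}

```text
clock: 22.6
tcp_pos: [472.3, -198.7, 40.2]
orientation: [0.021, 1.0, -0.0, 0.0]
wrist_force: [-0.9, -1.1, 11.0]
gripper_width: 8.6
finger_force: 90.1
```

Firm stop at the expected seat height (TCP 40.2), so I'll release and retreat upward.

Call:
{"op": "apply_moves", "data": {"linear": [[0,0,0],[0,0,0],[0,0,0],[0,0,0],[0,0,0]], "turn": [[0,0,0],[0,0,0],[0,0,0],[0,0,0],[0,0,0]], "fingers": [-0.5,0,0.5,1,1]}}

```text
clock: 23.1
tcp_pos: [472.0, -198.6, 39.1]
orientation: [0.021, 1.0, 0.0, -0.0]
wrist_force: [0.6, 0.4, 0.1]
gripper_width: 77.7
finger_force: 0.0
```

Call:
{"op": "apply_moves", "data": {"linear": [[0,0,-0.1],[0,0,-0.3],[0,0,-0.5],[0,0,-0.75],[0,0,-1]], "turn": [[0,0,0],[0,0,0],[0,0,0],[0,0,0],[0,0,0]], "fingers": [1,1,1,1,1]}}

```text
clock: 23.6
tcp_pos: [472.1, -198.6, 140.8]
orientation: [0.021, 1.0, 0.0, -0.0]
wrist_force: [0.5, 0.0, 0.2]
gripper_width: 85.5
finger_force: 0.0
```

Call:
{"op": "apply_moves", "data": {"linear": [[0,0.15,-0.15],[0,0.35,-0.3],[0,0.55,-0.45],[0,0.75,-0.6],[0,0.95,-0.6]], "turn": [[0,0,0],[0,0,0],[0,0,0],[0,0,0],[0,0,0]], "fingers": [1,1,1,1,1]}}

```text
clock: 24.1
tcp_pos: [477.6, -101.1, 201.5]
orientation: [0.021, 1.0, -0.0, 0.001]
wrist_force: [0.0, 0.6, 0.5]
gripper_width: 85.6
finger_force: 0.0
```

Call:
{"op": "apply_moves", "data": {"linear": [[0,0.2,0],[0,0.4,0],[0,0.6,0],[0,0.8,0],[0,0.95,0]], "turn": [[0,0,0],[0,0,0],[0,0,0],[0,0,0],[0,0,0]], "fingers": [1,1,1,1,1]}}

```text
clock: 24.6
tcp_pos: [480.1, -5.7, 199.9]
orientation: [0.02, 1.0, 0.0, -0.0]
wrist_force: [0.1, 0.9, 0.7]
gripper_width: 85.8
finger_force: 0.0
```

```bash
python3 - <<'E'
from h import *
t=get_image('top');s=get_image('scene')
A=np.hstack([crop(t,300,175,80,100,5),crop(s,300,195,80,100,5)])
cv2.imwrite('pics/H.png',np.clip(A*1.5,0,255).astype(np.uint8));q=sense();print(q['tcp_pos'],q['wrist_force'],q['clock'])
d=cv2.absdiff(t,cv2.imread('pics/top0.png')).max(2)
for n,(u,v) in dict(jar=(261,187),bowl=(272,148),arch=(130,277),mug=(430,238)).items():print(n,np.median(d[v-12:v+13,u-12:u+13]),d[v-12:v+13,u-12:u+13].max())
E
```

```text
[480.37338692  -4.88960976 200.06701203] [ 0.98059067 -0.34208022 -0.54995859] 24.7
jar 34.0 116
bowl 8.0 13
arch 9.0 13
mug 5.0 13
```

View pics/H.png

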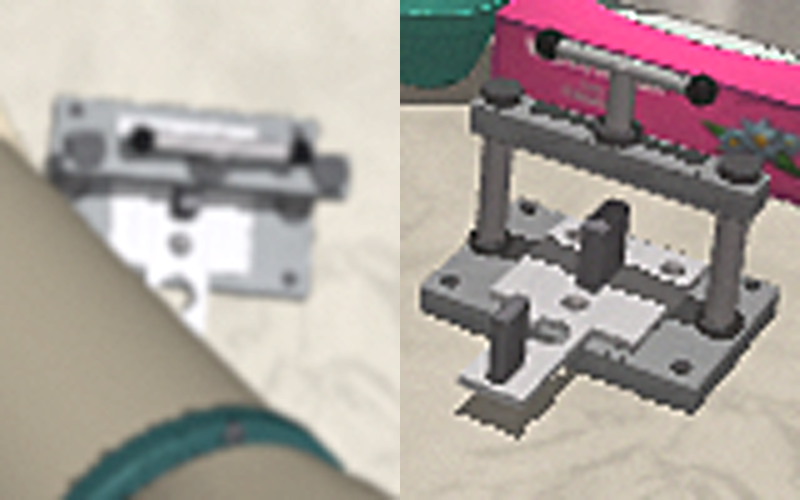

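The picture shows the plate flat on the press base with studs in its holes (scene crop (575,300) and (672,268)) and the tail sticking out of the open front. The bowl, mug and dental model are unchanged; the jar check is confounded by the arm hanging near it, and nothing went near it.

```bash
python3 -c "
from station import *
print(close_job())"
```

```text
the job is handed in; nothing more can be done
None
```

The cover plate is off its stand and sits flat on the press base with its holes over the studs; I handed the job in at 24.7 s, with the bowl, mug and dental model unmoved in the images, while the jar could not be confirmed at the end because the arm blocked the view, though nothing went near it.

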